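Free the seized sieve insert from the soaking pot

TASK

The steel sieve cup has seized in its soaking pot. Swing the pot's keeper arm about a quarter turn aside from its middle position, on the side where no tall bottle is in the way, then grip the rim of the sieve cup, twist it until its lugs come free of the pot's lips and pull it out. Keep it upright, stand it in the empty tray without dropping it, leave the keeper aside, and do not shove or knock over anything else on the bench.

Things in the scene. Friction and masses are not known exactly. Their poses are not given: they have to be found in the camera images.
- pot: Grey soaking pot on a bolted base plate (135 x 94 mm, 10 mm thick); fixed. Origin on the bench under the pot's vertical axis, z up. Pot 84 mm across, rim 55 mm above the bench. Inside, rubber spring pads grip the foot of the sieve cup: about 0.3 N m to turn it, about 10 N to pull it for the first 15 mm.
- pot_mouth (a point): Centre of the pot's mouth, on its axis, 55 mm above the bench; same axes as the pot. Two lips reach inward here (undersides 47 mm above the bench, inner radius 30.5 mm), each spanning 90 degrees, centred on the pot's +y and -y; between them are 90-degree gaps centred on the pot's +x and -x.
- keeper_hinge (a point): Hinge of the keeper arm, on top of a steel post (12 mm diameter, hub 22 mm) beside the pot, 62 mm from its axis on the pot's -x side; this point is 100 mm above the bench.
- keeper (a joint): Keeper arm, a steel bar 13 mm wide, 100 to 106 mm above the bench, reaching 102 mm from its vertical hinge. 0 when it lies over the middle of the cup (along the pot's +x), positive anticlockwise seen from above; stops at -1.9 and +1.9 rad. It stays where it is left; 1 to 2 N at the knob moves it. It starts within 0.3 rad of 0.
- keeper_knob (a point): Middle of the black knob (14 mm diameter) that stands on the keeper arm 97 mm from its hinge, top 126 mm and middle 116 mm above the bench. Push against its side to swing the arm.
- sieve_mid (a point): Centre of the open steel sieve cup: outer diameter 56 mm, inner 50 mm, 78 mm high, 0.08 to 0.17 kg; this point is 39 mm above its underside. It starts in the pot, underside 15 mm and rim 93 mm above the bench, 38 mm of wall showing above the pot. Its own +x and -x point to its thumb tabs. It starts turned 0.9 to 2.24 rad from the pot's x axis.
- sieve_tab (a point): One of two small thumb tabs on the sieve cup's +x and -x: 10 mm wide, 4 mm thick, out to 37 mm radius, 5 to 9 mm below the rim; keep fingers off them. Hidden under each tab in the pot is a lug (12 mm wide, out to 36.5 mm) caught under a lip. The cup lifts out only when its tabs lie within about 0.5 rad of the pot's x axis, either way round; it may be turned either way.
- spare_tray: Empty square aluminium tray 100 x 100 x 18 mm, walls 4 mm, floor 4 mm thick, fixed. Origin on the bench under its centre; z up. The sieve cup must finally stand in it.
- bone_tray: Identical tray, fixed, in which a toe bone lies; leave it alone. Origin under its centre.
- glue_bottle_mid (a point): Centre of a white glue bottle, 48 mm diameter, 154 mm high with its nozzle, standing loose beside the pot on one side of the keeper arm; the arm cannot pass it. Origin half-way up.
- stone_e_mid (a point): Centre of a low lump of rock, 58 x 56 x 29 mm, lying on the other side of the pot; the keeper arm passes above it.
- toe_bone_mid (a point): Centre of the toe bone, 67 x 82 x 30 mm, in the bone tray.
- consolidant_bottle_mid (a point): Centre of a brown bottle, 54 mm diameter, 105 mm high, near the trays; bystander.

How it is judged:
By the outcome, as a careful person would: the job done as asked, in the order asked, and still so for the second after the job is handed in, with the robot touching nothing.
It also fails if it takes over 61 s, if anything falls off the work surface, if the arm or the gripper's body presses on something with over 40 N, if the wrist force passes 120 N, or if a joint passes its speed limit or range.

ROBOT

A 7-joint arm with a two-finger parallel gripper is mounted at the origin on a cart in front of the work surface, level with it; the furniture and walls round the work are solid. World frame = base frame: x ahead of the robot, y to its left, z up, the work surface at z = 0. Lengths are in m, angles in rad, forces in N, time in s.
With the tool pointing down it reaches from about 0.4 to 0.85 m from the base axis. Payload 4.5 kg.
Tool frame: the origin (TCP) lies on the centre line of the jaws, within the pads' length; the fingertips stand 8 mm ahead of it and the grasp point (between the pads) lies 11 mm behind it; z points along the fingers, x is the direction in which the jaws open and shut, and the axes are right-handed (so a half turn about z gives the same grasp; the last joint's range is limited). The gripper opens to 88 mm and grips with 3 to 60 N. Pads are 18 mm wide; open, the fingers measure 123 mm over their backs; the gripper's body (75 mm by 187 mm) begins 45 mm behind the grasp point.
Start: joints at [-1.11, 0.689, -0.195, 1.565, 0.157, 0.902, -0.215], TCP at [0.259, 0.569, 0.247] pointing down, gripper open.
Joint ranges: [-3.01, 3.01], [-0.46, 2.08], [-1.47, 1.51], [0.13, 2.56], [-1, 4.14], [0.04, 2.09], [-2.66, 2.66]. Speed limits (rad/s): [2.57, 2.57, 3.14, 3.14, 3.14, 3.14, 3.14].

INTERFACE

Orientations are given as a unit quaternion [x, y, z, w].
In Python, from plant import r gives the robot as it stands.
- The arm moves only by the shell command python3 -m pendant 'ROWS' [FORCE]. ROWS is JSON, a list of rows, each a list of 3 entries, a list of its own where there are three numbers: the turn, a rotation vector about the tool's x, y, z in rad, then the shift along the tool's x, y, z in m, then the opening, from 0 (shut) to 1 (fully open). In form: [[[wx, wy, wz], [tx, ty, tz], claw], ...]. A call has 1 to 10 rows; each row is the pose to reach, as a shift and turn from the pose commanded when the call began, along the tool's axes at that moment; what a row does not reach only later rows make up. A row lasts 1/10 s, in which the tool goes at most 50 mm and 8.59 degrees, less where a joint would pass 70% of its speed; a pose out of reach is approached as far as the arm can. A call with a gripper value outside its range is refused whole. The fingers move at their own pace and stop on an object; FORCE is the grip in N (left out, the last holds). Time passes only in rows, so rows that repeat a pose let the fingers close. It gives the time, the measured TCP pose, the force and the opening at its end, in the units of the state.
- r.get_state(): the state, without advancing time (a new reading comes with each control period).
- r.snapshot(name): name is "scene" or "side" or "wrist"; returns a dict with "image" (420x560x3 uint8, red, green, blue), "mtx" (3x3 intrinsics, pixels), "dist" ([k1, k2, p1, p2, k3] as OpenCV has them; the pictures are not rectified), "R" (3x3) and "t" (3): a world point X has camera coordinates R X + t; the wrist camera has in their place "T_tool_cam" (4x4, takes a point from camera to tool coordinates, whose origin is the TCP and whose axes are the tool frame's). Camera axes: x right, y down, z forward; pixel columns grow to the right and rows downward; lengths in m; the calibration is good to about 2 mm. A picture is of the moment at which its call begins: read the wrist's pose just before it. There is no depth.
- r.finish_job(): hands the job in, once; it reports no verdict.
The state is a dict: "clock": time; "q": joint angles; "qd": joint speeds; "joint_torque": joint torques, N m; "tool_pos": TCP position; "eef_rot": TCP orientation; "contact_force": force on the tool from outside, world axes, zero at the start; "moment": the same for the moment, N m; "opening": opening from 0.0 (shut) to 1.0 (fully open).
Only numpy, scipy, OpenCV 4.12 (cv2) and the standard library are available. Lean on these libraries where they do the work, as an engineer would, in place of code of your own. Each camera call takes 0.05 s, during which the arm holds its last target. There are 200 camera calls.

## Working session

There is one attempt and no reset: what is moved stays moved. The work goes in short steps, Python scripts to look and compute and a shell command to move; the robot and the scene stay as the last step left them, time stands still between calls to the robot, and variables do not carry over. Pictures are saved under pics/ and viewed, about 8 in all and at most 12, crops included, and the job is handed in when it is done.

```bash
ls; mkdir -p pics
cat > h.py <<'E'
import numpy as np, cv2
from scipy.spatial.transform import Rotation as Rn
from plant import r
def snap(n,f):
    s=r.get_state(); d=r.snapshot(n)
    if n=="wrist":
        T=np.eye(4);T[:3,:3]=Rn.from_quat(s['eef_rot']).as_matrix();T[:3,3]=s['tool_pos']
        C=T@np.array(d['T_tool_cam']); d['R']=C[:3,:3].T; d['t']=-C[:3,:3].T@C[:3,3]
    cv2.imwrite(f'pics/{f}.png',d['image'][:,:,::-1])
    np.savez(f'pics/{f}.npz',**{k:np.array(d[k]) for k in('image','mtx','dist','R','t')})
    return d
def load(f): return dict(np.load(f'pics/{f}.npz'))
def ray(d,uv):
    p=cv2.undistortPoints(np.array([[uv]],float),d['mtx'],d['dist'])[0,0]
    R=np.array(d['R']);c=-R.T@np.array(d['t']); v=R.T@np.array([p[0],p[1],1]); return c,v
def onz(d,uv,z):
    c,v=ray(d,uv); return c+v*(z-c[2])/v[2]
def proj(d,X):
    return cv2.projectPoints(np.array([X],float),cv2.Rodrigues(np.array(d['R']))[0],np.array(d['t'],float),d['mtx'],d['dist'])[0][0,0]
E
python3 - <<'E'
from h import *
a=snap('scene','s0');b=snap('side','d0')
print(r.get_state())
for d in(a,b): print(-np.array(d['R']).T@d['t'])
cv2.imwrite('pics/both.png',cv2.resize(np.vstack([a['image'],b['image']])[:,:,::-1],None,fx=.7,fy=.7))
E
```

```text
pics
{'clock': 0.1, 'q': array([-1.11021936,  0.68987488, -0.19453213,  1.56622266,  0.15730399,
        0.90249988, -0.21510674]), 'qd': array([-0.00042015, -0.00169298, -0.00094605, -0.00238927,  0.00096637,
       -0.00025201, -0.00116703]), 'joint_torque': array([-3.32465963e-03, -5.28510797e+01, -1.27191592e+00, -1.53838742e+01,
       -5.26818889e-02,  2.03875563e-03,  3.37608708e-05]), 'tool_pos': array([0.25851996, 0.56842916, 0.2460109 ]), 'eef_rot': array([ 8.40793076e-01,  5.41356031e-01, -6.45151150e-04,  4.83951246e-04]), 'contact_force': array([ 0.65812372, -0.36258218,  0.06710377]), 'moment': array([-0.03503001, -0.00185465,  0.01639124]), 'opening': 1.0032386239594253}
[-0.21887543 -0.5726095   0.96234856]
[ 0.24841061 -1.15875262  0.83855467]
```

View pics/s0.png

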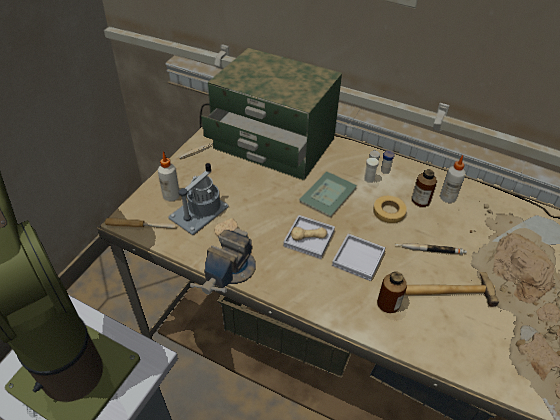

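View pics/d0.png

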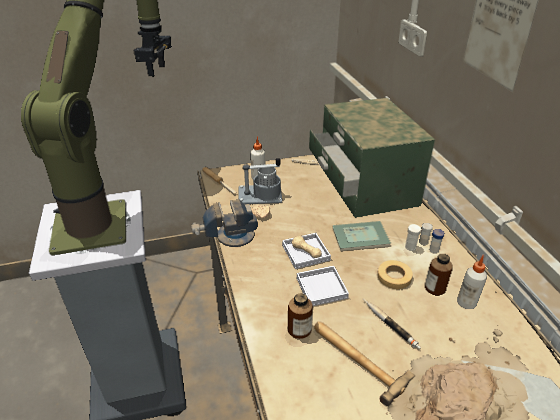

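Scene: the pot with keeper is at about (203,205), the glue bottle is left of it at (168,180), and a stone lies at (226,227). The bone tray is at (309,235) and the empty tray at (358,257); a vise stands at (230,260). Next I'll get rough positions.

```bash
cat >> h.py <<'E'
def tri(pairs):
    A=np.zeros((3,3));b=np.zeros(3)
    for d,uv in pairs:
        c,v=ray(d,uv);v=v/np.linalg.norm(v);P=np.eye(3)-np.outer(v,v);A+=P;b+=P@c
    return np.linalg.solve(A,b)
E
python3 - <<'E'
from h import *
a=load('s0');b=load('d0')
print('glue base',onz(a,(170,197),0),'pot base',onz(a,(198,214),0.01),'tray',onz(a,(358,258),0.01),onz(b,(323,286),.01))
print('bone',onz(a,(309,236),.01),'vise top',tri([(a,(238,238)),(b,(236,208))]),'brown',onz(a,(391,308),0))
print('knob',onz(a,(208,168),.116),onz(b,(277,163),.116),'post',onz(a,(184,190),.1),onz(b,(246,167),.1))
ca=a['image'][130:250,130:280];cb=b['image'][120:240,190:340]
cv2.imwrite('pics/c0.png',cv2.resize(np.hstack([ca,cb])[:,:,::-1],None,fx=2.6,fy=2.6,interpolation=2))
E
```

```text
glue base [ 5.26973519e-01  1.26390078e-01 -1.11022302e-16] pot base [0.50200318 0.01699166 0.01      ] tray [ 0.56092466 -0.40515656  0.01      ] [ 0.56905529 -0.40815044  0.01      ]
bone [ 0.56941137 -0.27008464  0.01      ] vise top [ 0.40736983 -0.16409127  0.10696272] brown [ 4.67852037e-01 -5.23554669e-01  1.11022302e-16]
knob [0.56904219 0.01908286 0.116     ] [0.56798923 0.01508799 0.116     ] post [0.48620451 0.03767352 0.1       ] [0.47809151 0.04290729 0.1       ]
```

View pics/c0.png

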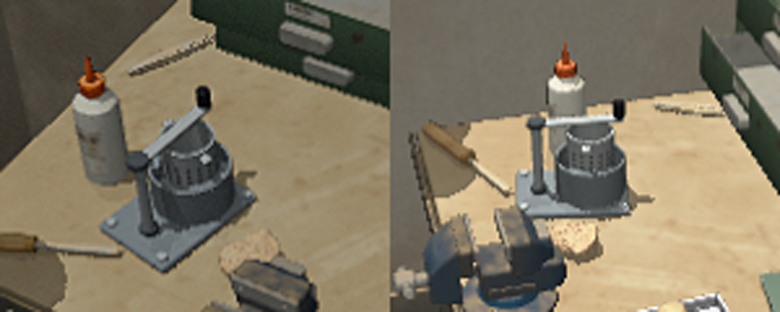

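```bash
cat >> h.py <<'E'
def go(P,yaw=None):
    """print tool shift, turn to reach world P with jaw (tool x) at world yaw (deg), tool straight down"""
    s=r.get_state();R0=Rn.from_quat(s['eef_rot']);x=R0.as_matrix()[:,0];y0=np.degrees(np.arctan2(x[1],x[0]))
    if yaw is None: yaw=y0
    yaw=y0+(yaw-y0+90)%180-90
    c,sn=np.cos(np.radians(yaw)),np.sin(np.radians(yaw))
    Rt=Rn.from_matrix(np.array([[c,sn,0],[sn,-c,0],[0,0,-1.]]))
    print('t',s['clock'],'p',s['tool_pos'].round(4),'yaw0 %.1f'%y0,'q7 %.2f'%s['q'][6],'shift',(R0.inv().apply(np.array(P)-s['tool_pos'])).round(4),'turn',(R0.inv()*Rt).as_rotvec().round(4))
E
python3 - <<'E'
from h import *
a=load('s0')
for p in [(103,222),(163,270),(255,197)]: print(onz(a,(130+p[0]/2.6,130+p[1]/2.6),.01))
d=snap('wrist','w0');print(np.array(d['T_tool_cam']).round(3))
go((.50,.04,.36))
E
```

```text
[0.46271918 0.07956684 0.01      ]
[ 0.43789481 -0.00956675  0.01      ]
[ 0.5649194  -0.03642899  0.01      ]
[[ 1.    -0.     0.001  0.   ]
 [-0.     0.961  0.275 -0.07 ]
 [-0.001 -0.275  0.961 -0.139]
 [ 0.     0.     0.     1.   ]]
t 0.15 p [0.2586 0.5685 0.2461] yaw0 65.6 q7 -0.22 shift [-0.3813  0.4385 -0.1133] turn [0.0001 0.0014 0.    ]
```

```bash
python3 -m pendant '[[[0,0,0],[0,0,-0.05],1],[[0,0,0],[-0.38,0.44,-0.113],1],[[0,0,0],[-0.38,0.44,-0.113],1],[[0,0,0],[-0.38,0.44,-0.113],1],[[0,0,0],[-0.38,0.44,-0.113],1],[[0,0,0],[-0.38,0.44,-0.113],1],[[0,0,0],[-0.38,0.44,-0.113],1],[[0,0,0],[-0.38,0.44,-0.113],1],[[0,0,0],[-0.38,0.44,-0.113],1],[[0,0,0],[-0.38,0.44,-0.113],1]]'; python3 -c "
from h import *
go((.50,.04,.36),75)"
```

```text
clock: 1.15
tool_pos: [0.4462, 0.1606, 0.3454]
eef_rot: [0.841, 0.541, -0.0, -0.0]
contact_force: [1.0, 0.7, -0.9]
opening: 1.003
t 1.15 p [0.4462 0.1606 0.3454] yaw0 65.6 q7 0.60 shift [-0.0875  0.0988 -0.0146] turn [-0.     -0.     -0.1647]
```

```bash
python3 -m pendant '[[[0,0,-0.16],[-0.088,0.099,-0.015],0.35],[[0,0,-0.16],[-0.088,0.099,-0.015],0.35],[[0,0,-0.16],[-0.088,0.099,-0.015],0.35],[[0,0,-0.16],[-0.088,0.099,-0.015],0.35],[[0,0,-0.16],[-0.088,0.099,-0.015],0.35],[[0,0,-0.16],[-0.088,0.099,-0.015],0.35]]'; python3 -c "
from h import *
d=snap('wrist','w1');go((.5,.04,.36),75)
cv2.imwrite('pics/w1b.png',cv2.resize(d['image'][:,:,::-1],None,fx=1.4,fy=1.4))"
```

```text
clock: 1.75
tool_pos: [0.4989, 0.0431, 0.36]
eef_rot: [0.794, 0.608, -0.0, -0.001]
contact_force: [-0.0, 0.2, -0.2]
opening: 0.478
t 1.8 p [0.4989 0.0433 0.36  ] yaw0 74.9 q7 1.02 shift [-0.0029  0.0019  0.    ] turn [-0.001  -0.0006 -0.0019]
```

View pics/w1b.png

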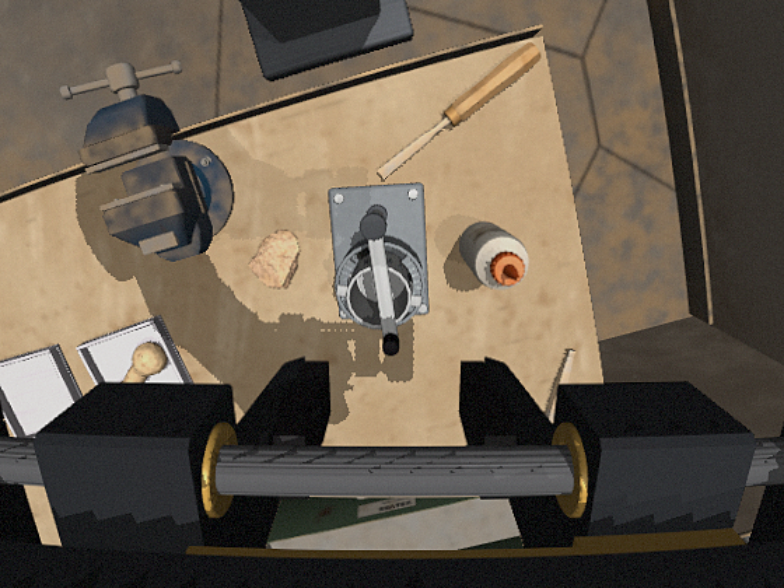

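Wrist view: hub at about (375,222), knob at (390,340), glue bottle on the right at (505,265), stone on the left at (275,258), and tabs near (344,293) and (421,283). The clear side is the stone side. I'll zoom in to get exact picks.

```bash
python3 -c "
from h import *
d=load('w1');cv2.imwrite('pics/w1c.png',cv2.resize(d['image'][120:265,220:320,::-1],None,fx=4.1,fy=4.1,interpolation=2))"
```

```text
(no output)
```

View pics/w1c.png

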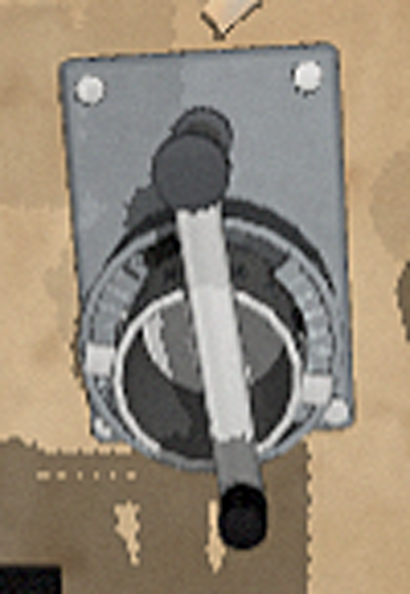

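Crop (scale 4.1): bolts at (90,89), (307,76), (336,410) and (103,430); hub at (190,172), knob top at (243,527), tabs at (100,361) and (316,388), cup rim centre at about (208,373).

Run:
```python
from h import *
d=load('w1');g=lambda u,v,z:onz(d,(220+u/4.1,120+v/4.1),z)[:2]
B=[g(90,89,.012),g(307,76,.012),g(336,410,.012),g(103,430,.012)]
C=[g(62,60,.01),g(335,43,.01)];L=g(93,435,.01);Rr=g(352,425,.01)
an=lambda v:np.degrees(np.arctan2(v[1],v[0])).round(1)
print('bolts',np.round(B,4),'dirs x',an(B[3]-B[0]),an(B[2]-B[1]),an(L-C[0]),an(Rr-C[1]),'y',an(B[1]-B[0]),an(C[1]-C[0]),an(B[2]-B[3]))
h=g(190,172,.108);k=g(243,527,.126);t1=g(100,361,.086);t2=g(316,388,.086);rim=g(208,373,.093)
print('hub',h,'knob',k,np.linalg.norm(k-h),an(k-h));print('tabs',t1,t2,(t1+t2)/2,np.linalg.norm(t2-t1),an(t2-t1));print('rim',rim,'hub->c',an((t1+t2)/2-h),np.linalg.norm((t1+t2)/2-h))
# bottle cap tip and tray
e=d['image'];print('bottle',onz(d,(508/1.4,272/1.4),.154))
```

```text
bolts [[ 0.4513  0.0015]
 [ 0.4661  0.0722]
 [ 0.5807  0.053 ]
 [ 0.5663 -0.0284]] dirs x -14.6 -9.5 -12.2 -11.7 y 78.2 78.3 80.0
hub [0.47582511 0.03312118] knob [0.57178639 0.02193003] 0.09661164237069661 -6.7
tabs [ 0.52509344 -0.00938521] [0.54985929 0.05023388] [0.53747637 0.02042433] 0.06455837612473173 67.4
rim [0.53521907 0.0211813 ] hub->c -11.6 0.06294511545090901
bottle [0.52709509 0.1214648  0.154     ]
```

```bash
python3 -c "
from h import *
go((.5718,.0219,.20),93)"
```

```text
t 1.8 p [0.4989 0.0433 0.36  ] yaw0 74.9 q7 1.02 shift [-0.0018  0.0761  0.1599] turn [-0.0009 -0.0007 -0.3161]
```

```bash
python3 -m pendant '[[[0,0,-0.14],[-0.002,0.05,0],0.35],[[0,0,-0.316],[-0.002,0.076,0.05],0.35],[[0,0,-0.316],[-0.002,0.076,0.10],0.35],[[0,0,-0.316],[-0.002,0.076,0.15],0.35],[[0,0,-0.316],[-0.002,0.076,0.16],0.35],[[0,0,-0.316],[-0.002,0.076,0.19],0.35],[[0,0,-0.316],[-0.002,0.076,0.22],0.35],[[0,0,-0.316],[-0.002,0.076,0.24],0.35],[[0,0,-0.316],[-0.002,0.076,0.24],0.35]]'
python3 - <<'E'
from h import *
s=r.get_state();print(s['q'].round(2))
go((.5718,.0219,.12),93)
R0=Rn.from_quat(s['eef_rot']);p=s['tool_pos'];h=np.array([.4758,.0331])
for i in range(1,14):
    a=np.radians(-6.7-100*i/13); P=np.r_[h+.097*np.array([np.cos(a),np.sin(a)]),.12]
    print(i,round(np.radians(100*i/13),3),R0.inv().apply(P-p).round(3))
E
```

```text
clock: 2.7
tool_pos: [0.5701, 0.0213, 0.1177]
eef_rot: [0.688, 0.725, -0.002, -0.002]
contact_force: [0.6, -0.7, 0.5]
opening: 0.349
[-0.    0.81 -0.2   1.83  0.28  0.54  1.24]
t 2.7 p [0.5701 0.0213 0.1177] yaw0 93.0 q7 1.24 shift [ 0.0005  0.0017 -0.0023] turn [-0.0058 -0.0005 -0.0001]
1 0.134 [-0.012 -0.001 -0.002]
2 0.269 [-0.024 -0.006 -0.002]
3 0.403 [-0.036 -0.012 -0.002]
4 0.537 [-0.046 -0.02  -0.002]
5 0.671 [-0.056 -0.029 -0.002]
6 0.806 [-0.064 -0.039 -0.002]
7 0.94 [-0.07  -0.05  -0.002]
8 1.074 [-0.075 -0.062 -0.002]
9 1.208 [-0.078 -0.075 -0.002]
10 1.343 [-0.08  -0.088 -0.002]
11 1.477 [-0.08  -0.101 -0.002]
12 1.611 [-0.078 -0.114 -0.002]
13 1.745 [-0.075 -0.126 -0.002]
```

```bash
python3 -m pendant '[[[0,0,0.10],[-0.012,-0.001,-0.002],0.35],[[0,0,0.20],[-0.024,-0.006,-0.002],0.35],[[0,0,0.30],[-0.036,-0.012,-0.002],0.35],[[0,0,0.40],[-0.046,-0.020,-0.002],0.35],[[0,0,0.50],[-0.056,-0.029,-0.002],0.35],[[0,0,0.60],[-0.064,-0.039,-0.002],0.35],[[0,0,0.70],[-0.070,-0.050,-0.002],0.35],[[0,0,0.80],[-0.075,-0.062,-0.002],0.35],[[0,0,0.90],[-0.078,-0.075,-0.002],0.35],[[0,0,1.0],[-0.080,-0.088,-0.002],0.35]]'
python3 - <<'E'
from h import *
s=r.get_state();print(s['q'].round(2))
R0=Rn.from_quat(s['eef_rot']);p=s['tool_pos'];h=np.array([.4758,.0331]);print(p)
for D in (92,100,105):
    a=np.radians(-6.7-D); P=np.r_[h+.097*np.array([np.cos(a),np.sin(a)]),.12]
    print(D,R0.inv().apply(P-p).round(3))
E
```

```text
clock: 3.7
tool_pos: [0.4902, -0.0636, 0.1237]
eef_rot: [0.953, 0.304, 0.003, 0.0]
contact_force: [2.0, 0.8, 0.4]
opening: 0.35
[ 0.02  0.73  0.03  2.07 -0.06  0.33  0.72]
[ 0.49022149 -0.0636323   0.12370834]
92 [-0.023 -0.018  0.004]
100 [-0.032 -0.028  0.003]
105 [-0.037 -0.035  0.003]
```

```bash
python3 -m pendant '[[[0,0,0.10],[-0.012,-0.008,0.002],0.35],[[0,0,0.2],[-0.023,-0.018,0.003],0.35],[[0,0,0.3],[-0.033,-0.029,0.003],0.35],[[0,0,0.3],[-0.035,-0.032,0.003],0.35],[[0,0,0.3],[-0.035,-0.032,0.003],0.35]]'
python3 - <<'E'
from h import *
d=snap('wrist','w2')
s=r.get_state();print(s['q'].round(2));h=np.array([.4758,.0331]);v=s['tool_pos'][:2]-h
print(s['tool_pos'],np.degrees(np.arctan2(v[1],v[0])),np.linalg.norm(v))
go(s['tool_pos']+[0,0,.1])
a=snap('scene','s2');b=snap('side','d2')
cv2.imwrite('pics/c2.png',np.hstack([cv2.resize(d['image'][:,:,::-1],(520,390)),cv2.resize(a['image'][140:250,130:208,::-1],(277,390),interpolation=2)]))
E
```

```text
clock: 4.2
tool_pos: [0.4419, -0.058, 0.1199]
eef_rot: [0.987, 0.161, 0.001, -0.0]
contact_force: [1.2, 0.1, 0.3]
opening: 0.353
[-0.01  0.71  0.07  2.21 -0.2   0.22  0.56]
[ 0.44223273 -0.05823338  0.11975244] -110.17962390168083 0.09730646747655405
t 4.25 p [ 0.4422 -0.0582  0.1198] yaw0 18.5 q7 0.56 shift [ 0.0002 -0.     -0.1   ] turn [-0.0003 -0.0016  0.    ]
```

View pics/c2.png

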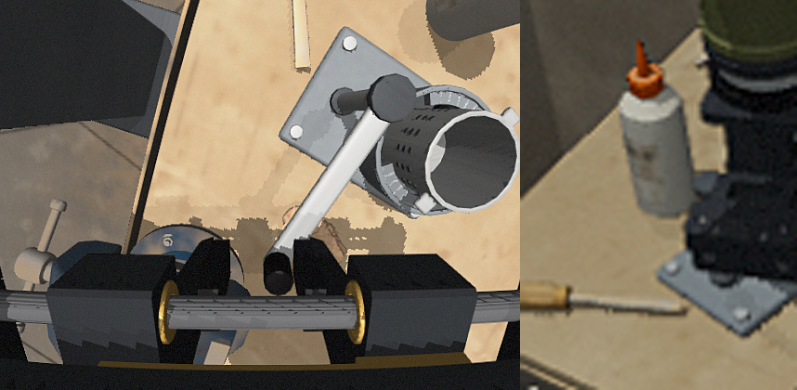

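The keeper has swung: its knob is at about (278,280), beside the right finger, clear of the pot. The cup rim is at (472,160) with tabs at (425,203) and (511,118). I'll measure these and then lift.

```bash
python3 -m pendant '[[[0,0,0],[0,0,-0.04],0.35],[[0,0,0],[0,0,-0.08],0.35],[[0,0,0],[0,0,-0.12],0.35],[[0,0,0],[0,0,-0.12],0.5]]'
python3 - <<'E'
from h import *
d=load('w2');g=lambda u,v,z:onz(d,(u*560/520,v*560/520),z)[:2]
an=lambda v:np.degrees(np.arctan2(v[1],v[0])).round(1)
h=g(391,98,.108);k=g(277,285,.126);t1=g(425,203,.086);t2=g(511,118,.086);print('hub',h,'knob',k,an(k-h),np.linalg.norm(k-h))
print('tabs',t1,t2,(t1+t2)/2,an(t2-t1),np.linalg.norm(t2-t1),'rim',g(472,160,.093))
go((.49,.03,.30),27)
E
```

```text
clock: 4.75
tool_pos: [0.4444, -0.0595, 0.2433]
eef_rot: [0.987, 0.16, 0.005, 0.001]
contact_force: [0.5, 0.0, -0.6]
opening: 0.418
hub [0.47421753 0.03232929] knob [ 0.45207378 -0.06293218] -103.1 0.09780129662769216
tabs [ 0.5243537  -0.00979621] [0.55103637 0.0503341 ] [0.53769504 0.02026895] 66.1 0.06578464189675497 rim [0.53470462 0.02099094]
t 4.75 p [ 0.4444 -0.0595  0.2433] yaw0 18.4 q7 0.52 shift [ 0.0719 -0.0703 -0.0563] turn [ 0.0041 -0.0086 -0.1506]
```

```bash
python3 -c "
from h import *
go((.5363,.0206,.17),27)"; python3 - <<'E'
E
```

```text
t 4.75 p [ 0.4444 -0.0595  0.2433] yaw0 18.4 q7 0.52 shift [ 0.1118 -0.0473  0.0742] turn [ 0.0041 -0.0086 -0.1506]
```

```bash
python3 -m pendant '[[[0,0,-0.1],[0.04,-0.017,0],0.9],[[0.004,-0.008,-0.15],[0.08,-0.034,0.02],0.9],[[0.004,-0.008,-0.15],[0.112,-0.047,0.05],0.9],[[0.004,-0.008,-0.15],[0.112,-0.047,0.074],0.9],[[0.004,-0.008,-0.15],[0.112,-0.047,0.074],0.9],[[0.004,-0.008,-0.15],[0.112,-0.047,0.074],0.9]]'
python3 - <<'E'
from h import *
d=snap('wrist','w3');go((.5363,.0206,.075),27)
cv2.imwrite('pics/w3b.png',cv2.resize(d['image'][100:400,100:460,::-1],None,fx=2,fy=2))
E
```

```text
clock: 5.35
tool_pos: [0.532, 0.0201, 0.1648]
eef_rot: [0.973, 0.233, -0.005, -0.001]
contact_force: [-0.4, -0.7, 0.5]
opening: 0.899
t 5.4 p [0.5326 0.0199 0.1656] yaw0 26.9 q7 0.50 shift [0.0043 0.0015 0.0906] turn [-0.0043  0.0082 -0.0024]
```

View pics/w3b.png

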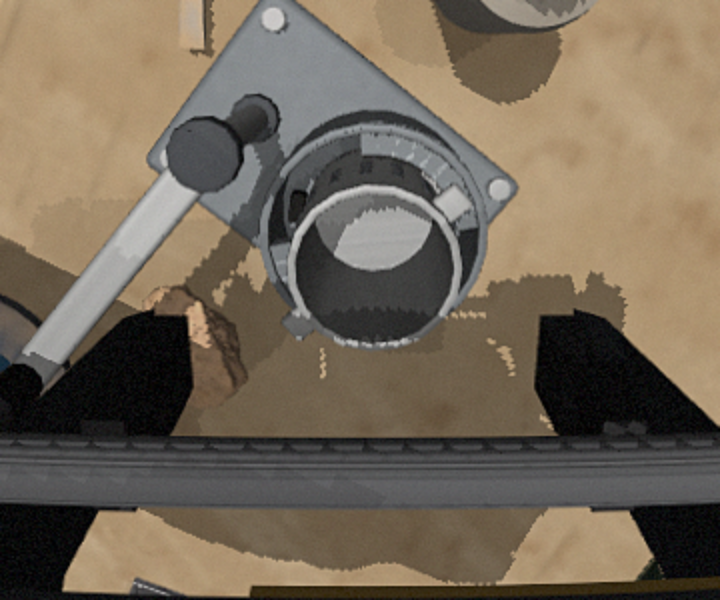

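The keeper is clear of the cup. Rim centre is at (376,266), tabs at (453,203) and (299,324); the jaws straddle the cup about 45° off the tabs.

Run:
```python
from h import *
d=load('w3');g=lambda u,v,z:onz(d,(100+u/2,100+v/2),z)[:2]
an=lambda v:np.degrees(np.arctan2(v[1],v[0])).round(1)
t1=g(453,203,.086);t2=g(299,324,.086)
print('rim',g(376,266,.093),'lr',(g(287,266,.093)+g(464,266,.093))/2,np.linalg.norm(g(287,266,.093)-g(464,266,.093)),'tabs',(t1+t2)/2,an(t1-t2),np.linalg.norm(t1-t2))
```

```text
rim [0.53639161 0.0212681 ] lr [0.53624627 0.02117444] 0.05593411093232476 tabs [0.53681448 0.01918856] 66.7 0.0651709393855475
```

```bash
python3 -m pendant '[[[-0.002,0.004,0],[0.004,0.001,0.02],0.9],[[-0.002,0.004,0],[0.004,0.001,0.05],0.9],[[-0.002,0.004,0],[0.004,0.001,0.075],0.9],[[-0.002,0.004,0],[0.004,0.001,0.091],0.9],[[-0.002,0.004,0],[0.004,0.001,0.091],0.9],[[-0.002,0.004,0],[0.004,0.001,0.091],0.9]]' 50; python3 -c "
from h import *
go((.5364,.0208,.075),27)"
```

```text
clock: 6.0
tool_pos: [0.5367, 0.0213, 0.0755]
eef_rot: [0.973, 0.232, -0.001, -0.001]
contact_force: [-0.0, -0.4, -0.0]
opening: 0.9
t 6.0 p [0.5367 0.0213 0.0755] yaw0 26.9 q7 0.51 shift [-0.0004  0.0003  0.0005] turn [-0.0017  0.0023 -0.0021]
```

Now I'll close the jaws.

```bash
python3 -m pendant '[[[0,0,0],[0,0,0],0.5],[[0,0,0],[0,0,0],0.5],[[0,0,0],[0,0,0],0.5],[[0,0,0],[0,0,0],0.5],[[0,0,0],[0,0,0],0.5],[[0,0,0],[0,0,0],0.5]]' 45; python3 -c "
from h import *
s=r.get_state();print(s['moment'])
go((.5364,.0208,.075),27)"
```

```text
clock: 6.6
tool_pos: [0.5347, 0.0211, 0.0748]
eef_rot: [0.972, 0.233, -0.003, -0.001]
contact_force: [-3.4, -1.1, 7.3]
opening: 0.619
[-0.40217221  0.71252973  0.14512381]
t 6.6 p [0.5347 0.0211 0.0748] yaw0 26.9 q7 0.51 shift [ 0.0014  0.001  -0.0002] turn [-0.0028  0.006  -0.0011]
```

```bash
python3 -m pendant '[[[0,0,0.06],[0,0,0],0.5],[[0,0,0.12],[0,0,0],0.5],[[0,0,0.18],[0,0,0],0.5],[[0,0,0.24],[0,0,0],0.5],[[0,0,0.30],[0,0,0],0.5],[[0,0,0.36],[0,0,0],0.5],[[0,0,0.42],[0,0,0],0.5]]' 55; python3 -c "
from h import *
s=r.get_state();print(s['moment'],s['q'].round(2))
go((.5347,.0211,.075),27-72)"
```

```text
clock: 7.3
tool_pos: [0.5356, 0.0221, 0.0748]
eef_rot: [1.0, 0.025, -0.002, -0.001]
contact_force: [-2.4, -0.5, 6.0]
opening: 0.616
[-0.09201239  0.50630367  0.38164561] [-0.22  0.86  0.16  1.96 -0.36  0.35  0.27]
t 7.3 p [0.5356 0.0221 0.0748] yaw0 2.8 q7 0.27 shift [-0.001   0.001  -0.0002] turn [8.000e-04 5.200e-03 8.348e-01]
```

```bash
python3 -m pendant '[[[0,0,0.06],[0,0,0],0.5],[[0,0,0.13],[0,0,0],0.5],[[0,0,0.20],[0,0,0],0.5],[[0,0,0.27],[0,0,0],0.5],[[0,0,0.34],[0,0,0],0.5],[[0,0,0.41],[0,0,0],0.5],[[0,0,0.48],[0,0,0],0.5],[[0,0,0.55],[0,0,0],0.5],[[0,0,0.62],[0,0,0],0.5],[[0,0,0.69],[0,0,0],0.5]]' 55; python3 -m pendant '[[[0,0,0.07],[0,0,0],0.5],[[0,0,0.14],[0,0,0],0.5],[[0,0,0.16],[0,0,0],0.5],[[0,0,0.16],[0,0,0],0.5]]' 55;  python3 - <<'E'
from h import *
s=r.get_state();print(s['moment'],s['q'].round(2))
go((.5347,.0211,.075),27-72)
d=snap('wrist','w4')
a=snap('scene','s4')
cv2.imwrite('pics/c4.png',np.hstack([cv2.resize(d['image'][:,:,::-1],(520,390)),cv2.resize(a['image'][140:250,150:228,::-1],(277,390),interpolation=2)]))
E
```

```text
clock: 8.3
tool_pos: [0.5359, 0.0222, 0.0748]
eef_rot: [0.949, -0.315, -0.002, 0.0]
contact_force: [-1.0, -0.1, 5.1]
opening: 0.616
clock: 8.7
tool_pos: [0.536, 0.0219, 0.0749]
eef_rot: [0.921, -0.389, -0.002, 0.0]
contact_force: [-1.6, -1.0, 5.8]
opening: 0.617
[-0.06092839  0.51772368  0.21664056] [-0.32  0.89  0.34  1.97 -0.71  0.41 -0.23]
t 8.7 p [0.536  0.0219 0.0749] yaw0 -45.8 q7 -0.23 shift [-0.0003  0.0015 -0.0001] turn [ 0.0024  0.0035 -0.0138]
```

View pics/c4.png

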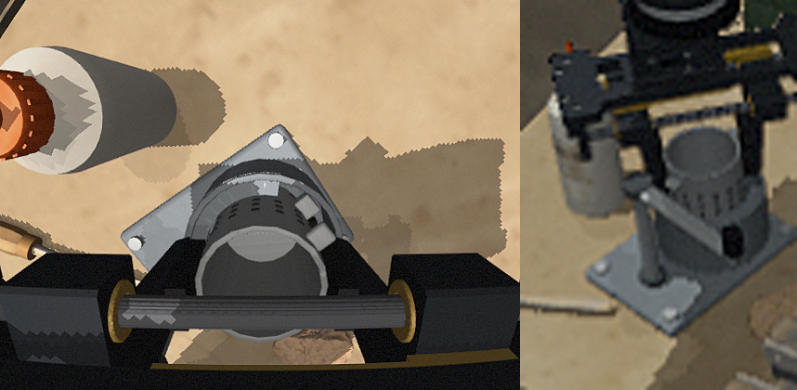

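The tab at (322,237) now points along the pot's +x from the rim centre at (262,270). What looks like the lug is visible in the gap below it at (307,205). The bottle is untouched, so I'll pull straight up.

```bash
python3 -m pendant '[[[0,0,0],[0,0,-0.005],0.5],[[0,0,0],[0,0,-0.010],0.5],[[0,0,0],[0,0,-0.015],0.5],[[0,0,0],[0,0,-0.020],0.5],[[0,0,0],[0,0,-0.025],0.5],[[0,0,0],[0,0,-0.030],0.5]]' 58
python3 - <<'E'
from h import *
s=r.get_state();print(s['moment'])
go((.536,.0217,.225))
E
```

```text
clock: 9.4
tool_pos: [0.5366, 0.0221, 0.1053]
eef_rot: [0.921, -0.389, -0.002, 0.0]
contact_force: [0.4, 0.1, -2.1]
opening: 0.613
[-0.01806371  0.10412805 -0.0699328 ]
t 9.4 p [0.5366 0.0221 0.1053] yaw0 -45.8 q7 -0.26 shift [-0.0005  0.0009 -0.1197] turn [0.0014 0.0033 0.    ]
```

```bash
python3 -m pendant '[[[0,0,0],[0,0.001,-0.02],0.5],[[0,0,0],[0,0.001,-0.05],0.5],[[0,0,0],[0,0.001,-0.09],0.5],[[0,0,0],[0,0.001,-0.13],0.5],[[0,0,0],[0,0.001,-0.16],0.5],[[0,0,0],[0,0.001,-0.16],0.5]]' 58
python3 - <<'E'
from h import *
d=snap('wrist','w5');a=snap('scene','s5');b=snap('side','d5')
im=a['image']
# empty tray: bright bluish-white region
for n,dd,box in(('s',a,(330,230,390,285)),('d',b,(290,260,355,310))):
    x0,y0,x1,y1=box;c=dd['image'][y0:y1,x0:x1].astype(int)
    m=((c.min(2)>120)&(c.max(2)-c.min(2)<35)).astype(np.uint8)
    cs,_=cv2.findContours(m,0,2);k=max(cs,key=cv2.contourArea)
    q=cv2.minAreaRect(k);h=cv2.approxPolyDP(cv2.convexHull(k),4,True)[:,0]+[x0,y0]
    P=np.array([onz(dd,p,.016)[:2] for p in h.astype(float)]);print(n,cv2.contourArea(k),h.tolist(),P.round(3).tolist(),P.mean(0))
s=r.get_state();print(s['q'].round(2));go((.565,-.407,.235))
E
```

```text
clock: 10.0
tool_pos: [0.5385, 0.0205, 0.2687]
eef_rot: [0.921, -0.39, 0.002, -0.002]
contact_force: [0.1, -0.3, -0.7]
opening: 0.617
s 1284.5 [[348, 233], [384, 247], [371, 276], [332, 260]] [[0.62, -0.355], [0.619, -0.451], [0.52, -0.453], [0.521, -0.353]] [ 0.56977763 -0.40286889]
d 1154.0 [[334, 266], [348, 294], [311, 301], [297, 273]] [[0.618, -0.355], [0.615, -0.455], [0.523, -0.452], [0.519, -0.353]] [ 0.56885204 -0.40372959]
[-0.5   0.63  0.63  1.83 -0.48  0.84 -0.42]
t 10.15 p [0.5354 0.0215 0.2636] yaw0 -45.8 q7 -0.42 shift [0.3281 0.2774 0.0278] turn [0.0031 0.0052 0.    ]
```

Run:
```python
from h import *
go((.5693,-.4033,.265),-45)
```

```text
t 10.15 p [0.5354 0.0215 0.2636] yaw0 -45.8 q7 -0.42 shift [ 0.3283  0.2718 -0.0022] turn [ 0.0031  0.0052 -0.0142]
```

```bash
python3 -m pendant '[[[0,0,0],[0.01,0.01,0],0.5],[[0,0,0],[0.04,0.034,0],0.5],[[0,0,0],[0.07,0.06,0],0.5],[[0,0,0],[0.10,0.084,0],0.5],[[0,0,0],[0.13,0.108,0],0.5],[[0,0,0],[0.16,0.132,0],0.5],[[0,0,0],[0.19,0.157,0],0.5],[[0,0,0],[0.22,0.182,0],0.5],[[0,0,0],[0.25,0.207,0],0.5],[[0,0,0],[0.28,0.232,0],0.5]]' 58;python3 - <<'E'
from h import *
go((.5693,-.4033,.265),-45)
E
```

```text
clock: 11.15
tool_pos: [0.5632, -0.344, 0.262]
eef_rot: [0.921, -0.39, -0.004, 0.0]
contact_force: [1.4, 0.5, -1.8]
opening: 0.617
t 11.15 p [ 0.5632 -0.344   0.262 ] yaw0 -45.9 q7 0.06 shift [ 0.0468  0.0369 -0.0031] turn [ 0.0037  0.0065 -0.0161]
```

```bash
python3 -m pendant '[[[0,0,0],[0.03,0.024,0],0.5],[[0,0,0],[0.047,0.037,0],0.5],[[0,0,0],[0.047,0.037,0],0.5],[[0,0,0],[0.047,0.037,0.02],0.5],[[0,0,0],[0.047,0.037,0.05],0.5],[[0,0,0],[0.047,0.037,0.08],0.5],[[0,0,0],[0.047,0.037,0.11],0.5],[[0,0,0],[0.047,0.037,0.14],0.5],[[0,0,0],[0.047,0.037,0.15],0.5],[[0,0,0],[0.047,0.037,0.15],0.5]]' 58;python3 - <<'E'
from h import *
d=snap('scene','s6');b=snap('side','d6')
go((.5693,-.4033,.065),-45)
cv2.imwrite('pics/c6.png',cv2.resize(np.hstack([d['image'][190:320,290:430,::-1],b['image'][200:330,260:400,::-1]]),None,fx=2.8,fy=2.8,interpolation=2))
E
```

```text
clock: 12.15
tool_pos: [0.569, -0.3995, 0.1115]
eef_rot: [0.921, -0.389, -0.005, -0.0]
contact_force: [-0.2, -0.0, -1.0]
opening: 0.614
t 12.25 p [ 0.5707 -0.4014  0.1146] yaw0 -45.8 q7 0.17 shift [0.0006 0.0022 0.0497] turn [ 0.0027  0.0023 -0.0145]
```

View pics/c6.png

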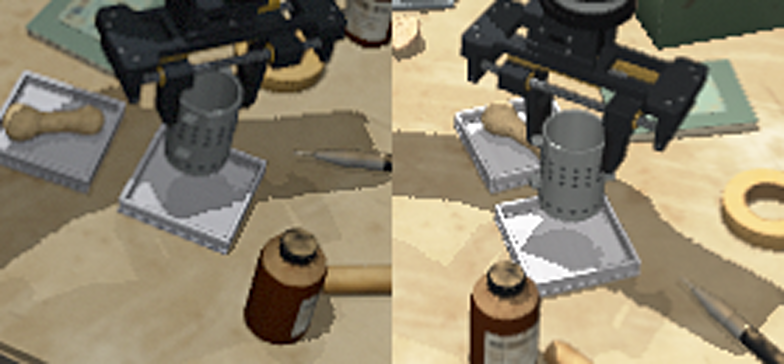

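The cup hangs upright over the empty tray, clear of the bone and the brown bottle. I'll lower it gently until it touches.

```bash
python3 -m pendant '[[[0,0,0],[0.001,0.002,0.015],0.5],[[0,0,0],[0.001,0.002,0.03],0.5],[[0,0,0],[0.001,0.002,0.038],0.5],[[0,0,0],[0.001,0.002,0.043],0.5],[[0,0,0],[0.001,0.002,0.046],0.5],[[0,0,0],[0.001,0.002,0.046],0.5],[[0,0,0],[0.001,0.002,0.046],0.5]]' 58;python3 - <<'E'
from h import *
go((.5693,-.4033,.065),-45)
E
```

```text
clock: 12.95
tool_pos: [0.5697, -0.4032, 0.0681]
eef_rot: [0.921, -0.389, -0.002, 0.001]
contact_force: [0.5, -1.0, -2.1]
opening: 0.616
t 12.95 p [ 0.5697 -0.4032  0.0681] yaw0 -45.8 q7 0.19 shift [-0.0002  0.0004  0.0031] turn [ 0.0027  0.0028 -0.0145]
```

```bash
python3 -m pendant '[[[0,0,0],[0,0,0.001],0.5],[[0,0,0],[0,0,0.002],0.5],[[0,0,0],[0,0,0.003],0.5],[[0,0,0],[0,0,0.003],0.5]]' 58;python3 -m pendant '[[[0,0,0],[0,0,0.001],0.5],[[0,0,0],[0,0,0.002],0.5],[[0,0,0],[0,0,0.002],0.5]]' 58
```

```text
clock: 13.35
tool_pos: [0.5694, -0.4028, 0.0646]
eef_rot: [0.921, -0.389, -0.002, 0.0]
contact_force: [0.8, 0.4, -0.9]
opening: 0.618
clock: 13.65
tool_pos: [0.5693, -0.4032, 0.0639]
eef_rot: [0.921, -0.389, -0.002, 0.001]
contact_force: [-0.9, 1.0, 5.6]
opening: 0.619
```

Contact is felt at +5.6 N, at the expected height. Now I'll reduce the grip and release gently.

```bash
python3 -m pendant '[[[0,0,0],[0,0,0],0.5],[[0,0,0],[0,0,0],0.5]]' 5; python3 -m pendant '[[[0,0,0],[0,0,0],0.66],[[0,0,0],[0,0,0],0.70],[[0,0,0],[0,0,0],0.78],[[0,0,0],[0,0,0],0.86],[[0,0,0],[0,0,0],0.93],[[0,0,0],[0,0,0],0.93]]'; python3 -m pendant '[[[0,0,0],[0,0,-0.01],0.93],[[0,0,0],[0,0,-0.03],0.93],[[0,0,0],[0,0,-0.06],0.93],[[0,0,0],[0,0,-0.10],0.93],[[0,0,0],[0,0,-0.14],0.93],[[0,0,0],[0,0,-0.18],0.93],[[0,0,0],[0,0,-0.2],0.93],[[0,0,0],[0,0,-0.2],0.93]]'
python3 - <<'E'
from h import *
d=snap('scene','s7');b=snap('side','d7')
cv2.imwrite('pics/c7.png',cv2.resize(np.hstack([d['image'][130:330,120:430,::-1],b['image'][130:330,190:400,::-1]]),None,fx=1.5,fy=1.5,interpolation=2))
E
```

```text
clock: 13.85
tool_pos: [0.5694, -0.4033, 0.0639]
eef_rot: [0.921, -0.389, -0.002, 0.001]
contact_force: [-2.8, 1.5, 4.8]
opening: 0.625
clock: 14.45
tool_pos: [0.5694, -0.4029, 0.0626]
eef_rot: [0.921, -0.389, -0.002, 0.001]
contact_force: [0.5, 0.3, 0.1]
opening: 0.928
clock: 15.25
tool_pos: [0.5715, -0.4049, 0.2676]
eef_rot: [0.921, -0.389, 0.002, 0.002]
contact_force: [0.8, 0.2, -0.5]
opening: 0.931
```

View pics/c7.png

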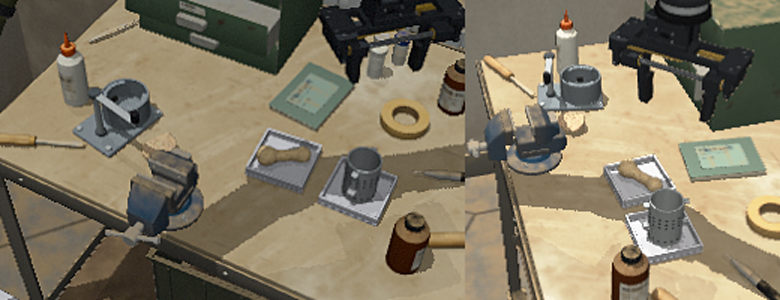

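The cup stands upright in the empty tray at (362,180), the keeper is aside, and the bottles, stone and bone look unmoved. I'll run a last numeric check and hand in.

Run:
```python
from h import *
a=load('s0');c=load('s7')
k=onz(c,(120+136/1.5,130+118/1.5),.12)[:2];h=onz(c,(120+97/1.5,130+97/1.5),.106)[:2];v=k-h
print('keeper rel pot',np.degrees(np.arctan2(v[1],v[0]))+12,np.linalg.norm(v))
df=np.abs(a['image'].astype(int)-c['image']).max(2)
for n,(x0,y0,x1,y1) in dict(glue=(155,150,178,200),stone=(215,222,232,232),bone=(288,222,328,248),brown=(378,270,408,312)).items(): print(n,'changed frac',(df[y0:y1,x0:x1]>45).mean().round(3))
r.finish_job()
```

```text
keeper rel pot -91.32261972976633 0.09258607967406211
glue changed frac 0.0
stone changed frac 0.165
bone changed frac 0.295
brown changed frac 0.0
the job is handed in; nothing more can be done
```

The sieve cup is out of its pot and standing upright in the empty tray, and I handed the job in at about 15.3 s of the 61 s allowed.

- **Keeper:** I swung it to the stone side, away from the glue bottle, and left it there. The last picture puts it at about -91° from its middle position. The knob came out 93 mm from the hinge in that view instead of 97 mm, so the reading is slightly rough.
- **Sieve cup:** I gripped it across the rim, off the tabs, and twisted it about 73° clockwise. It then pulled straight out. I lowered it until I felt 5.6 N of contact at the expected height, then released it.
- **Bystanders:** Comparing the first and last scene pictures, the glue and brown bottle areas showed no change. The stone area changed by 16% and the bone area by 30%. I think that is the arm's shadow, because both looked in place and the arm never went down near them. I did not measure their positions separately.

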